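# Rock the ball diverter over to the other chute and release the balls

## Task

The seesaw gate on the diverter stand now slopes towards one tray: press its raised end down with the fingertips so that it rocks over its pivot and stays sloping towards the other tray. Only then push the block of the sliding stop sideways to the robot's left until it is fully open, so that both steel balls roll by themselves down the gate into that other tray. Pinch and lift nothing, do not touch the balls, and leave the tube collars and the L-shaped steel square around the stand where they are.

Things in the scene. Friction and masses are not known exactly. Their poses are not given: they have to be found in the camera images.
- stand: the fixed sheet-steel diverter stand, 600 mm wide and 235 mm deep. Origin on the table straight below the middle of the gate's pivot; its x points away from the robot (up the feed trough), y to the left (to the left tray), z up. The pivot axis runs along x, 115 mm above the table. To each side of the gate a fixed chute leads down to a tray; chute and tray walls reach up to 150 mm above the table.
- gate (a joint): seesaw gate: aluminium channel 220 mm long (along the stand's y), open at both ends, side walls 12 mm high and 64 mm apart; pivot 35 mm under its floor. It flops to either stop and stays there; under 3 N down near the raised end rocks it. Rad: at +0.25 the left (+y) end is up and it feeds the right tray, at -0.25 the right end is up and it feeds the left tray. It starts at one of these.
- guard_top (a point): middle of the top edge of the fixed guard plate at the gate's near edge: 90 mm wide (along the stand's y), 4 mm thick, 215 mm above the table, 43 mm from the pivot's middle towards the robot
- trough_mouth (a point): middle of the lower end of the feed trough's floor, 170 mm above the table, 38 mm behind the pivot's middle. The trough is 54 mm wide over its walls, rises away from the gate at 10 degrees to 175 mm behind the pivot, walls about 20 mm high, end wall to 225 mm above the table
- gate_left_end (a point): point on the top of the gate's floor, mid-way between its side walls, 95 mm left of its middle (15 mm from the left end); 172 mm above the table and 83 mm from the pivot line when that end is up, 125 mm and 101 mm when down
- gate_right_end (a point): the same point 95 mm right of the gate's middle (15 mm from the right end)
- stop (a joint): the sliding stop that holds the balls back in the feed trough: slides to the stand's left (+y) only, 0 = closed (starts at 0 to 3 mm), 0.055 m = fully open; a steady sideways push of about 2 N moves it and it stays where it is left. The balls roll past once it is open by more than about 40 mm.
- stop_block (a point): centre of the dark steel block on top of the sliding stop, by which it is pushed: a block 24 x 24 x 40 mm (40 tall), its underside about 226 mm and its top about 266 mm above the table, clear above the trough walls and the balls. Its faces lie along the stand's x and y.
- ball1_center (a point): centre of the first ball in the trough, a hollow steel ball, 40 mm diameter, about 110 g, lying against the stop
- ball2_center (a point): centre of the second ball, the same, lying behind the first
- left_tray (a point): middle of the left tray's floor: tray 128 mm long (along the stand's y) and 108 mm wide, 230 mm left of the pivot
- right_tray (a point): middle of the right tray's floor, 230 mm right of the pivot
- collar1: bystander, to be left alone: a hollow steel tube collar standing upright, 60 mm diameter, 72 mm tall, between the robot and the stand, towards the left
- collar2: bystander, to be left alone: a hollow steel tube collar standing upright, 60 mm diameter, 72 mm tall, beyond the stand, to the right of the feed trough
- collar3: bystander, to be left alone: a hollow steel tube collar standing upright, 60 mm diameter, 72 mm tall, beyond the stand, to the left of the feed trough
- square: bystander, to be left alone: a flat dark-steel L-shaped square lying on the table, legs about 75 mm, 12 mm thick
There are look-alikes about, which are no part of the job. Leave any blue or brown look-alike of the part that bears ball2_center alone.

How it is judged:
By the outcome, as a careful person would: the job done as asked, in the order asked, and still so for the second after the job is handed in, with the robot touching nothing.
It also fails if it takes over 43 s, if anything falls off the work surface, if the arm or the gripper's body presses on something with over 40 N, if the wrist force passes 120 N, or if a joint passes its speed limit or range.

## Robot

A 6-joint arm with a two-finger parallel gripper is mounted at the origin on the work surface. World frame = base frame: x ahead of the robot, y to its left, z up, the work surface at z = 0. Lengths are in mm, angles in degrees, forces in N, time in s.
With the tool pointing down it reaches from about 300 to 850 mm from the base axis. Payload 4.2 kg.
Tool frame: the origin (TCP) lies between the finger pads; the fingertips stand 19 mm ahead of it and the grasp point (between the pads) is the TCP; z points along the fingers, x is the direction in which the jaws open and shut, and the axes are right-handed (so a half turn about z gives the same grasp; the last joint's range is limited). The gripper opens to 91 mm and grips with 3 to 60 N. Pads are 32 mm wide; open, the fingers measure 118 mm over their backs; the gripper's body (76 mm by 178 mm) begins 60 mm behind the grasp point.
Start: joints at [64.458, 18.312, 89.639, -0, 72.044, -1.146], TCP at [237.507, 523.671, 232.976] pointing down, gripper open.
Joint ranges: [-177.97, 177.97], [-48.28, 115.42], [12.27, 149.76], [-77.06, 257.06], [2.81, 150.46], [-146.56, 146.56]. Speed limits (degrees/s): [147.25, 147.25, 180, 180, 180, 180].

## Interface

Orientations are given as [roll, pitch, yaw] about the fixed x, y, z axes, in that order (R = Rz(yaw) Ry(pitch) Rx(roll)).
In Python, from workcell import sensors, grab_frame, env gives the robot as it stands.
- The arm moves only by the tool servo_tool, never from a script. Its argument "motion" is one flat list of numbers, 7 for each row, row after row: the shift along the world's x, y, z in mm, then the turn, a rotation vector about the world's x, y, z in rad, then the opening in per cent of the stroke, from 0 (shut) to 100 (fully open). In form: [x, y, z, rx, ry, rz, grip, x, y, z, rx, ry, rz, grip, ...]. A call has 1 to 10 rows; each row shifts and turns the commanded pose from where the row before left it; what a row does not reach is not made up. A row lasts 1/12 s, in which the tool goes at most 41.7 mm and 7.16 degrees, less where a joint would pass 70% of its speed; a pose out of reach is approached as far as the arm can. A call with a gripper value outside its range is refused whole. The fingers move at their own pace and stop on an object; "newtons" is the grip in N (left out, the last holds). Time passes only in rows, so rows that do not move let the fingers close. It gives the time, the measured TCP pose, the force and the opening at its end, in the units of the state.
- sensors.state(): the state, without advancing time (a new reading comes with each control period).
- grab_frame(name): name is "scene" or "top" or "wrist"; returns a dict with "image" (420x560x3 uint8, red, green, blue), "depth" (420x560 float32, mm along the optical axis (not along the pixel's ray), 0 where there is no reading), "fx", "fy", "cx", "cy" (pixels), "dist_coeffs" ([k1, k2, p1, p2, k3] as OpenCV has them; the pictures are not rectified), "extrinsics" (4x4, takes a point from camera to world coordinates); the wrist camera has in their place "T_tool_cam" (4x4, takes a point from camera to tool coordinates, whose origin is the TCP and whose axes are the tool frame's). Camera axes: x right, y up, looking along -z (the intrinsics and any distortion apply to the point x, -y, -z); pixel columns grow to the right and rows downward; lengths in mm; the calibration is good to about 2 mm. A picture is of the moment at which its call begins: read the wrist's pose just before it.
- env.job_done(): hands the job in, once; it reports no verdict.
The state is a dict: "time_s": time; "qpos": joint angles; "qvel": joint speeds; "effort": joint torques, N m; "ee_pos": TCP position; "ee_rot": TCP orientation; "force": force on the tool from outside, world axes, zero at the start; "torque": the same for the moment, N m; "gripper_width": finger opening in mm.
Only numpy, scipy, OpenCV 4.12 (cv2) and the standard library are available. Lean on these libraries where they do the work, as an engineer would, in place of code of your own. Each camera call takes 0.05 s, during which the arm holds its last target.

## Working session

There is one attempt and no reset: what is moved stays moved. The work goes in short steps, Python scripts to look and compute and a tool call to move; the robot and the scene stay as the last step left them, time stands still between calls to the robot, and variables do not carry over. Pictures are saved under pics/ and viewed, and the job is handed in when it is done.

Besides the shell and the picture viewer there is one more tool, called after ">>>" by a JSON object that holds its "fn" and its "kwargs", one argument or row to a line. servo_tool: Moves the arm, as the interface text tells. Its arguments: {"type":"object","properties":{"motion":{"type":"array"},"newtons":{"type":"number"}},"required":["motion"]}

```bash
mkdir -p pics; python3 - <<'E'
from workcell import sensors, grab_frame, env
import cv2,numpy as np,pickle
print(sensors.state())
for n in ["scene","top"]:
    f=grab_frame(n); pickle.dump(f,open(n+'.pkl','wb'))
    cv2.imwrite(f'pics/{n}0.png',f['image'][:,:,::-1])
    print(n,f['fx'],f['fy'],f['cx'],f['cy'],f['dist_coeffs'],np.round(f['extrinsics'],3).tolist())
E
```

```text
{'time_s': 0.0, 'qpos': array([ 6.44587564e+01,  1.83526511e+01,  8.97068656e+01, -2.88399559e-04,
        7.20428671e+01, -1.14511800e+00]), 'qvel': array([ 0.02326735,  0.06864407,  0.07049924, -0.00129475, -0.02587231,
       -0.03834592]), 'effort': array([ 7.98124383e-04, -4.12457907e+01, -2.31970060e+01,  7.26225972e-02,
        4.57828282e-02, -1.55576595e-04]), 'ee_pos': array([237.29059379, 523.23853029, 232.10700586]), 'ee_rot': array([-1.79998228e+02,  1.02368915e-01,  6.56039651e+01]), 'force': array([-0.17552417, -0.33897814,  0.46700666]), 'torque': array([ 0.01088812, -0.03394814,  0.01493473]), 'gripper_width': 91.03130284559958}
scene 537.5380396832104 537.5380396832104 291.24905059439084 206.48798937903717 [0.06458318 0.         0.         0.         0.        ] [[0.735, -0.545, 0.404, 1039.528], [0.678, 0.593, -0.434, -452.423], [-0.003, 0.593, 0.805, 1040.293], [0.0, 0.0, 0.0, 1.0]]
top 439.5249481422921 439.5249481422921 277.60935866213237 209.14382219416953 [-0.09244012  0.          0.          0.          0.        ] [[0.006, 0.994, -0.107, 519.559], [-1.0, 0.004, -0.016, 19.518], [-0.016, 0.107, 0.994, 1042.107], [0.0, 0.0, 0.0, 1.0]]
```

View pics/scene0.png

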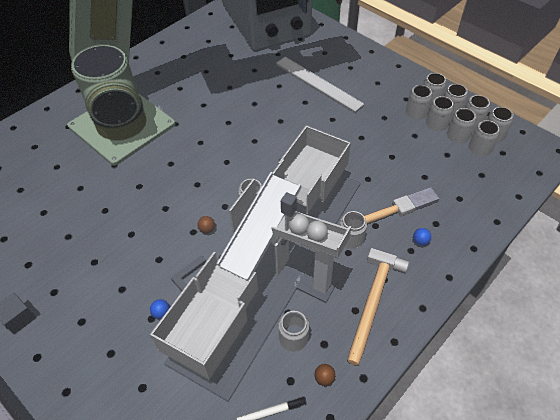

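View pics/top0.png

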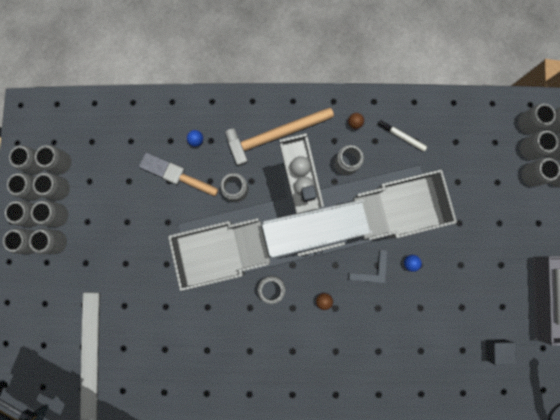

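The scene view shows the gate at about (262,225), the stop block at (288,203) and the balls at (298,223) and (317,231). In the top view the gate spans (263,240) to (368,218), the block is at (309,193), and the trays are at (205,257) on the left and (413,205) on the right. I'll measure with ray and depth next.

```bash
cat > h.py <<'E'
import cv2,numpy as np,pickle
def cloud(f):
    h,w=f['depth'].shape
    K=np.array([[f['fx'],0,f['cx']],[0,f['fy'],f['cy']],[0,0,1]])
    u,v=np.meshgrid(np.arange(w),np.arange(h))
    p=cv2.undistortPoints(np.stack([u,v],-1).reshape(-1,1,2).astype(float),K,np.array(f['dist_coeffs'])).reshape(h,w,2)
    d=f['depth']
    c=np.stack([p[...,0]*d,-p[...,1]*d,-d],-1)
    E=f['extrinsics']
    P=c@E[:3,:3].T+E[:3,3]; P[d<=0]=np.nan
    return P
def ray(f,u,v,z):
    K=np.array([[f['fx'],0,f['cx']],[0,f['fy'],f['cy']],[0,0,1]])
    p=cv2.undistortPoints(np.array([[[u,v]]],float),K,np.array(f['dist_coeffs'])).reshape(2)
    E=f['extrinsics'];d=E[:3,:3]@np.array([p[0],-p[1],-1]);o=E[:3,3]
    return o+d*(z-o[2])/d[2]
def proj(f,X):
    K=np.array([[f['fx'],0,f['cx']],[0,f['fy'],f['cy']],[0,0,1]])
    E=f['extrinsics'];c=(np.asarray(X)-E[:3,3])@E[:3,:3];c=c*[1,-1,-1]
    return cv2.projectPoints(c.reshape(-1,1,3),np.zeros(3),np.zeros(3),K,np.array(f['dist_coeffs']))[0].reshape(-1,2)
E
python3 - <<'E'
from h import *
t=pickle.load(open('top.pkl','rb'));P=cloud(t)
print(np.nanmedian(P[340:400,220:400,2]))
for u,v in [(275,238),(290,235),(315,230),(340,223),(360,220),(309,189),(300,164),(205,257),(413,205)]:
    print(u,v,np.round(np.nanmedian(P[v-1:v+2,u-1:u+2].reshape(-1,3),axis=0),1))
# gate: bright region
g=cv2.cvtColor(t['image'],cv2.COLOR_RGB2GRAY)
m=(P[...,2]>100)&(P[...,2]<290)&(P[...,0]>350)&(P[...,0]<800)&(abs(P[...,1])<420)
cv2.imwrite('pics/m.png',np.uint8(m)*255)
n,l,s,c=cv2.connectedComponentsWithStats(np.uint8(m))
print(s)
b=l==1+np.argmax(s[1:,4])
gm=b&(g>205)
n,l2,s2,c2=cv2.connectedComponentsWithStats(np.uint8(gm)); k=1+np.argmax(s2[1:,4]); print(s2[k])
rp=P[l2==k]; rp=rp[~np.isnan(rp).any(1)]
r=cv2.minAreaRect(rp[:,:2].astype(np.float32)); print('gate rect',r)
c0=rp.mean(0);U,S,V=np.linalg.svd(rp-c0,full_matrices=False);print(c0,V)
big=cv2.resize(t['image'][120:300,160:470],None,fx=2.5,fy=2.5,interpolation=cv2.INTER_CUBIC)
cv2.imwrite('pics/big.png',big[:,:,::-1])
E
```

```text
0.39422509582038856
275 238 [556.1  38.6 171.4]
290 235 [562.6   8.8 163.6]
315 230 [573.5 -42.1 150.4]
340 223 [589.  -94.7 136.9]
360 220 [ 596.4 -138.3  124.6]
309 189 [639.6 -23.6 266.1]
300 164 [693.6  -9.  224.4]
205 257 [517.4 193.8  77.6]
413 205 [ 634.1 -265.2   77.3]
[[     0      0    560    420 226633]
 [   169    134    287    157   8422]
 [   368    197      1      1      1]
 [   375    224      1      2      2]
 [   297    243     48     13    140]
 [   251    252      1      1      1]
 [   252    258      1      1      1]]
[ 263  204  106   52 3130]
gate rect ((577.5037231445312, -46.98591613769531), (65.3655014038086, 211.16566467285156), 14.056262969970703)
[576.19084517 -42.1102036  150.32779678] [[-0.23282382  0.94053369  0.24736499]
 [-0.97012464 -0.24244932  0.00874671]
 [ 0.06820005 -0.23793843  0.96888289]]
```

View pics/big.png

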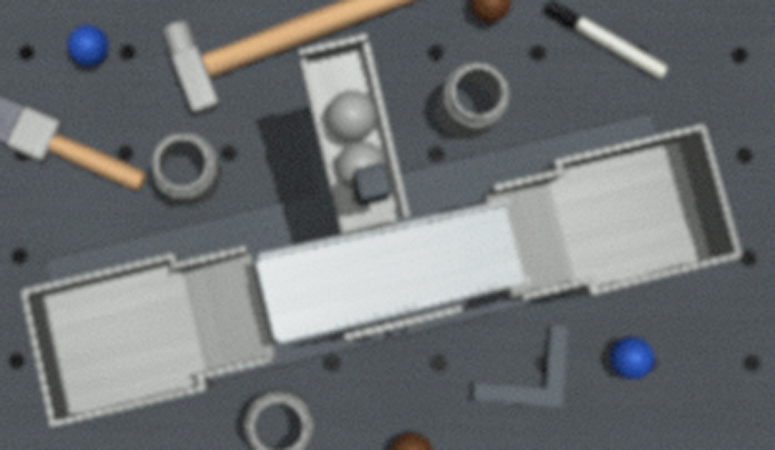

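```bash
python3 - <<'E'
from h import *
t=pickle.load(open('top.pkl','rb'));s=pickle.load(open('scene.pkl','rb'));P=cloud(t);Q=cloud(s)
C=[ray(t,160+u/2.5,120+v/2.5,150)[:2] for u,v in [(22,292),(52,424),(738,257),(706,127)]]
for c in C: print(np.round(c,1))
L=(C[0]+C[1])/2;R=(C[2]+C[3])/2
print('mid',(L+R)/2,'len',np.linalg.norm(L-R),'yaw',np.degrees(np.arctan2(-(L-R)[0],(L-R)[1])))
# block top
for f,X in((t,P),(s,Q)):
  for lo,hi in ((258,275),):
    m=(X[...,2]>lo)&(X[...,2]<hi)&(X[...,0]>600)&(X[...,0]<690)&(abs(X[...,1]+20)<40)
    p=X[m];print('block',len(p),p.mean(0),cv2.minAreaRect(p[:,:2].astype(np.float32)))
# guard top
for f,X in((t,P),(s,Q)):
    m=(X[...,2]>205)&(X[...,2]<222)&(X[...,0]>500)&(X[...,0]<560)&(abs(X[...,1]+50)<80)
    p=X[m];
    if len(p):print('guard',len(p),p.mean(0),cv2.minAreaRect(p[:,:2].astype(np.float32)))
# trough end wall
yaw=np.radians(14);M=(L+R)/2
for f,X in((t,P),(s,Q)):
    d=X[...,:2]-M; sx=d[...,0]*np.cos(yaw)+d[...,1]*np.sin(yaw); sy=-d[...,0]*np.sin(yaw)+d[...,1]*np.cos(yaw)
    m=(X[...,2]>150)&(X[...,2]<300)&(sx>50)&(sx<220)&(abs(sy)<60)
    p=X[m];print('trough',len(p),cv2.minAreaRect(p[:,:2].astype(np.float32)),np.percentile(sy[m],[1,5,50,95,99]),np.percentile(sx[m],[1,99]))
E
```

```text
[558.  256.6]
[451.3 229.2]
[ 589.1 -330.9]
[ 697.3 -308. ]
mid [573.9328491  -38.28294727] len 579.1782738173772 yaw 13.838031602645035
block 181 [633.12370093 -22.92018051 265.50260465] ((633.77294921875, -22.758792877197266), (24.119054794311523, 23.83968734741211), 13.850261688232422)
block 164 [636.02268389 -26.32140377 264.78492258] ((635.1447143554688, -25.38524627685547), (23.593772888183594, 25.87225341796875), 14.772992134094238)
guard 103 [533.80221542 -48.14254989 215.0483197 ] ((534.0543823242188, -48.9879264831543), (3.638690710067749, 89.50936889648438), 14.175798416137695)
guard 156 [535.86821668 -51.34765686 212.06468841] ((535.2015380859375, -51.40361404418945), (5.782993793487549, 88.1267318725586), 13.501205444335938)
trough 1959 ((685.1305541992188, -11.026458740234375), (128.9337615966797, 54.460330963134766), 13.909543991088867) [-26.8303105  -24.47223751   1.68309408  24.98747158  26.65247712] [ 50.70786059 177.54719975]
trough 2370 ((685.8922119140625, -13.143112182617188), (129.05361938476562, 57.72073745727539), 13.838223457336426) [-30.11217481 -29.42066354 -10.95999574  22.0167618   24.28753307] [ 52.37911177 178.7473675 ]
```

Readings: the left end of the gate is up, which feeds right. The stand yaw is about 13.9° and its origin about (575.5, −39). The plan is to press the left end at stand y = 94, with the jaws shut and the jaw axis along the stand's x.

>>> {"fn": "servo_tool", "kwargs": {
  "motion": [16, -24, 3, 0, 0, -0.045, 0, 16, -24, 3, 0, 0, -0.045, 0, 16, -24, 3, 0, 0, -0.045, 0, 16, -24, 3, 0, 0, -0.045, 0, 16, -24, 3, 0, 0, -0.045, 0, 16, -24, 0, 0, 0, -0.045, 0, 16, -24, 0, 0, 0, -0.045, 0, 16, -24, 0, 0, 0, -0.045, 0, 16, -24, 0, 0, 0, -0.045, 0, 16, -24, 0, 0, 0, -0.045, 0],
  "newtons": 20
}}

```text
time_s: 0.93
ee_pos: [397.9, 282.2, 247.7]
ee_rot: [-180.0, 0.0, 39.7]
force: [0.4, -0.1, -1.2]
gripper_width: 27.4
```

>>> {"fn": "servo_tool", "kwargs": {
  "motion": [16, -23, 0, 0, 0, -0.045, 0, 16, -23, 0, 0, 0, -0.045, 0, 16, -23, 0, 0, 0, -0.045, 0, 16, -23, 0, 0, 0, -0.045, 0, 16, -23, 0, 0, 0, -0.045, 0, 16, -23, 0, 0, 0, -0.045, 0, 16, -23, 0, 0, 0, -0.045, 0, 16, -23, 0, 0, 0, -0.045, 0, 14, -23, 0, 0, 0, -0.045, 0, 14, -23, 0, 0, 0, -0.045, 0]
}}

```text
time_s: 1.77
ee_pos: [553.9, 52.4, 247.5]
ee_rot: [-180.0, 0.1, 13.9]
force: [0.2, 0.0, -0.4]
gripper_width: 0.4
```

>>> {"fn": "servo_tool", "kwargs": {
  "motion": [0, 0, 0, 0, 0, 0, 0, 0, 0, 0, 0, 0, 0, 0]
}}

```text
time_s: 1.93
ee_pos: [553.6, 52.8, 247.3]
ee_rot: [-180.0, 0.1, 13.9]
force: [0.3, -0.5, -0.1]
gripper_width: 0.4
```

```bash
cat > snap.py <<'E'
import sys
from workcell import sensors, grab_frame
import cv2,numpy as np,pickle
a=[]
for n in ["scene","top"]:
    f=grab_frame(n); pickle.dump(f,open(n+'.pkl','wb'))
    i=f['image'][:,:,::-1]
    i=i[110:390,130:400] if n=='scene' else i[110:320,150:470]
    i=cv2.resize(i,None,fx=400/i.shape[1],fy=400/i.shape[1],interpolation=cv2.INTER_CUBIC); a.append(cv2.copyMakeBorder(i,0,420-i.shape[0],0,0,cv2.BORDER_CONSTANT))
cv2.imwrite(f'pics/{sys.argv[1]}.png',np.hstack(a))
s=sensors.state();print(s['time_s'],s['ee_pos'],s['force'])
E
python3 snap.py s1
```

```text
2.0333 [552.89975187  54.1469489  247.59563439] [-0.31933064  0.21224142 -0.49920415]
```

View pics/s1.png

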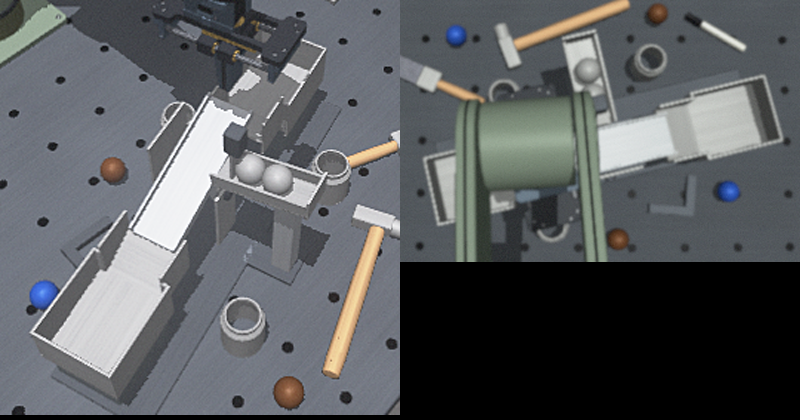

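The fingers are over the raised left end, at about (238,75) in the left panel. The body's long side runs along the stand's x, clear of the guard. Now I'll press down.

>>> {"fn": "servo_tool", "kwargs": {
  "motion": [0, 0, -10, 0, 0, 0, 0, 0, 0, -10, 0, 0, 0, 0, 0, 0, -10, 0, 0, 0, 0, 0, 0, -8, 0, 0, 0, 0, 0, 0, -6, 0, 0, 0, 0, 0, 0, -6, 0, 0, 0, 0, 0, 0, -6, 0, 0, 0, 0]
}}

```text
time_s: 2.62
ee_pos: [553.5, 53.9, 191.4]
ee_rot: [-180.0, -0.0, 14.0]
force: [-0.5, 1.2, 1.5]
gripper_width: -0.2
```

>>> {"fn": "servo_tool", "kwargs": {
  "motion": [0, 0, -6, 0, 0, 0, 0, 0, 0, -6, 0, 0, 0, 0, 0, 0, -6, 0, 0, 0, 0, 0, 0, -6, 0, 0, 0, 0]
}}

```text
time_s: 2.95
ee_pos: [553.6, 53.6, 167.5]
ee_rot: [180.0, -0.0, 14.0]
force: [-0.0, 0.9, -0.0]
gripper_width: 0.4
```

>>> {"fn": "servo_tool", "kwargs": {
  "motion": [0, 0, -5, 0, 0, 0, 0, 0, 0, -5, 0, 0, 0, 0, 0, 0, -3, 0, 0, 0, 0, 0, 0, 0, 0, 0, 0, 0]
}}

```text
time_s: 3.28
ee_pos: [553.1, 53.6, 154.2]
ee_rot: [-180.0, 0.1, 14.0]
force: [-0.3, -0.6, -0.3]
gripper_width: 0.2
```

```bash
python3 snap.py s2
```

```text
3.3833 [553.59961996  53.6585745  154.99341491] [-0.2666014   0.12488853 -0.44828373]
```

View pics/s2.png

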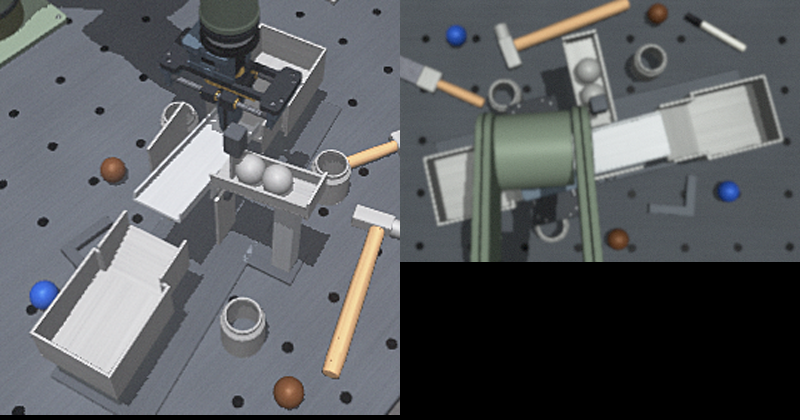

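The gate has rocked: its right end is now raised, at about (160,205) in the left panel. Next I'll lift clear over the block and go to its right side.

>>> {"fn": "servo_tool", "kwargs": {
  "motion": [0, 0, 25, 0, 0, 0, 0, 0, 0, 32, 0, 0, 0, 0, 0, 0, 32, 0, 0, 0, 0, 0, 0, 32, 0, 0, 0, 0, 0, 0, 32, 0, 0, 0, 0, 18, -25, 0, 0, 0, 0, 0, 19, -26, 0, 0, 0, 0, 0, 19, -26, 0, 0, 0, 0, 0, 19, -25, 0, 0, 0, 0, 0, 18, -24, 0, 0, 0, 0, 0]
}}

```text
time_s: 4.22
ee_pos: [647.4, -73.7, 308.6]
ee_rot: [180.0, -0.1, 14.0]
force: [0.4, 0.4, -0.5]
gripper_width: 0.4
```

```bash
python3 snap.py s3; python3 - <<'E'
from h import *
s=pickle.load(open('scene.pkl','rb'));X=cloud(s)
o=np.array([575.5,-39]);c,n=np.cos(np.radians(13.9)),np.sin(np.radians(13.9))
d=X[...,:2]-o;sx=d[...,0]*c+d[...,1]*n;sy=-d[...,0]*n+d[...,1]*c
for y in range(-100,101,25):
    m=(abs(sy-y)<5)&(abs(sx)<25)&(X[...,2]<230)&(X[...,2]>100); print(y,m.sum(),np.median(X[...,2][m]) if m.any() else None)
m=(X[...,2]>232)&(X[...,2]<270)&(sx>40)&(sx<85)&(abs(sy)<25);print('block',np.median(sx[m]),np.median(sy[m]),np.percentile(sy[m],[2,98]),np.percentile(sx[m],[2,98]))
E
```

```text
4.3167 [648.52362593 -75.96808931 307.00284448] [ 0.35498169  0.29021728 -0.72717765]
-100 87 174.80082264925727
-75 103 169.9359047905
-50 95 163.74503557676098
-25 87 157.43457642953467
0 81 150.51861399122959
25 36 144.1336104957499
50 3 138.02576418543538
75 0 None
100 1 124.09989808144223
block 64.6674759172158 -9.892582346953652 [-13.40896489  10.21268371] [50.68757982 72.86543526]
```

View pics/s3.png

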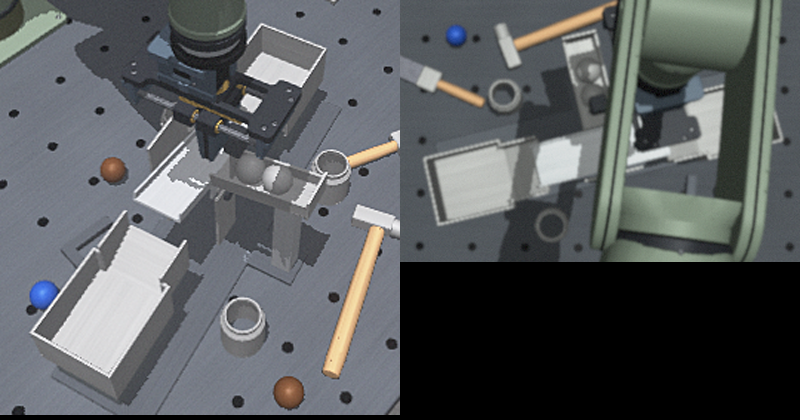

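The gate now slopes firmly left: 175 mm at its right end down to about 124 mm at its left. Next I'll go down beside the block.

>>> {"fn": "servo_tool", "kwargs": {
  "motion": [0, 0, -16, 0, 0, 0, 0, 0, 0, -18, 0, 0, 0, 0, 0, 0, -16, 0, 0, 0, 0, 0, 0, 0, 0, 0, 0, 0]
}}

```text
time_s: 4.65
ee_pos: [644.5, -71.6, 254.7]
ee_rot: [-179.8, 0.3, 14.1]
force: [-0.6, 1.1, -1.3]
gripper_width: 0.3
```

>>> {"fn": "servo_tool", "kwargs": {
  "motion": [-1.9, 7.8, 0, 0, 0, 0, 0, -1.9, 7.8, 0, 0, 0, 0, 0, -1.9, 7.8, 0, 0, 0, 0, 0, -1.9, 7.8, 0, 0, 0, 0, 0]
}}

```text
time_s: 4.98
ee_pos: [639.2, -40.5, 259.6]
ee_rot: [179.9, -0.1, 14.1]
force: [0.2, -1.1, 1.5]
gripper_width: 0.8
```

>>> {"fn": "servo_tool", "kwargs": {
  "motion": [-1.9, 7.8, 0, 0, 0, 0, 0, -1.9, 7.8, 0, 0, 0, 0, 0, -1.9, 7.8, 0, 0, 0, 0, 0, -1.9, 7.8, 0, 0, 0, 0, 0, -1.9, 7.8, 0, 0, 0, 0, 0]
}}

```text
time_s: 5.4
ee_pos: [629.3, -1.3, 258.2]
ee_rot: [180.0, -0.0, 14.0]
force: [0.7, -1.0, 1.1]
gripper_width: 0.6
```

>>> {"fn": "servo_tool", "kwargs": {
  "motion": [-0.7, 3, 0, 0, 0, 0, 0, -0.5, 2, 0, 0, 0, 0, 0]
}}

```text
time_s: 5.57
ee_pos: [628.9, 0.5, 258.3]
ee_rot: [179.6, -0.0, 14.1]
force: [2.4, -13.1, 1.3]
gripper_width: 0.6
```

```bash
python3 snap.py s4
```

```text
5.6667 [6.28871098e+02 4.16982810e-01 2.58262999e+02] [ 2.65377768 -8.87075563  1.81568767]
```

View pics/s4.png

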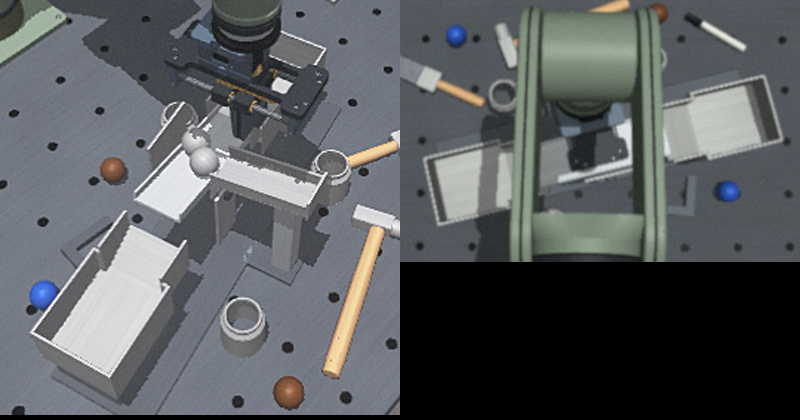

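The 13 N reaction shows the stop is at its end of travel. Both balls have left the trough and are on the gate, at about (196,142) and (205,160). I'll back off and rise.

>>> {"fn": "servo_tool", "kwargs": {
  "motion": [1, -4, 0, 0, 0, 0, 0, 2, -8, 0, 0, 0, 0, 0, 2, -8, 5, 0, 0, 0, 0, 0, 0, 25, 0, 0, 0, 0, 0, 0, 30, 0, 0, 0, 0, 0, 0, 30, 0, 0, 0, 0, 0, -25, 25, 0, 0, 0, 0, 0, -35, 10, 0, 0, 0, 0, 0, -35, 0, 0, 0, 0, 0, 0, -35, 0, 0, 0, 0, 0]
}}

```text
time_s: 6.5
ee_pos: [633.3, -148.4, 384.6]
ee_rot: [180.0, -0.1, 14.1]
force: [0.8, -0.3, -0.5]
gripper_width: 0.6
```

>>> {"fn": "servo_tool", "kwargs": {
  "motion": [0, -35, 0, 0, 0, 0, 0, 0, -35, 0, 0, 0, 0, 0, 0, -35, 0, 0, 0, 0, 0, 0, -35, 0, 0, 0, 0, 0, 0, -35, 0, 0, 0, 0, 0, 0, -35, 0, 0, 0, 0, 0, 0, 0, 0, 0, 0, 0, 0, 0, 0, 0, 0, 0, 0, 0, 0, 0, 0, 0, 0, 0, 0, 0, 0, 0, 0, 0, 0, 0]
}}

```text
time_s: 7.33
ee_pos: [633.4, -355.9, 383.4]
ee_rot: [-180.0, -0.0, 14.1]
force: [-0.7, 0.1, -1.0]
gripper_width: 0.4
```

```bash
python3 snap.py s5; python3 - <<'E'
from h import *
s=pickle.load(open('scene.pkl','rb'));X=cloud(s)
o=np.array([575.5,-39]);c,n=np.cos(np.radians(13.9)),np.sin(np.radians(13.9))
d=X[...,:2]-o;sx=d[...,0]*c+d[...,1]*n;sy=-d[...,0]*n+d[...,1]*c
m=(X[...,2]>232)&(X[...,2]<270)&(sx>40)&(sx<85)&(abs(sy-40)<60);print('block y',np.percentile(sy[m],[2,98]))
E
```

```text
7.4333 [ 633.44605004 -355.6638037   383.68376086] [-0.133506    0.07911428  1.58312426]
block y [41.36274202 64.16394618]
```

View pics/s5.png

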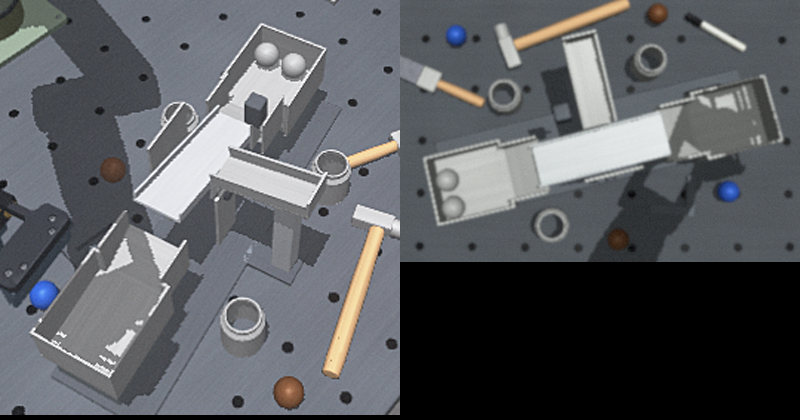

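Both balls are in the left tray, at about (266,55) and (293,65) in the left panel. The block has moved about 54 mm, and the collars and square look undisturbed.

>>> {"fn": "servo_tool", "kwargs": {
  "motion": [0, 0, 0, 0, 0, 0, 0, 0, 0, 0, 0, 0, 0, 0, 0, 0, 0, 0, 0, 0, 0, 0, 0, 0, 0, 0, 0, 0, 0, 0, 0, 0, 0, 0, 0, 0, 0, 0, 0, 0, 0, 0, 0, 0, 0, 0, 0, 0, 0]
}}

```text
time_s: 8.02
ee_pos: [633.2, -357.2, 382.9]
ee_rot: [-180.0, -0.0, 14.0]
force: [0.2, -0.5, 1.6]
gripper_width: 0.8
```

```bash
python3 -c "
from workcell import env
print(env.job_done())"
```

```text
the job is handed in; nothing more can be done
None
```

The job is done and handed in at about 8 s: both steel balls rolled by themselves into the left tray.

- **Gate:** I pressed its raised left end down with the shut fingertips until it rocked over. Depth readings then gave about 175 mm at the right end and 124 mm at the left, so it slopes left.
- **Stop:** I then pushed the block left until it hit its end. The largest wrist force reading was about 13 N, and the block had moved about 54 mm by camera, which is fully open within measuring error.
- **Last pictures:** Both balls were in the left tray and the gate still sloped left. The collars and square looked undisturbed by eye; I did not measure them. The arm was clear of everything.

No check failed. The two cameras differed by about 2–3 mm on where the block was, close to the stated calibration error.

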